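# Weigh a wafer pack on the shop's two-pan balance

## Task

Weigh the wafer pack that lies on the balance: without lifting them, slide as many weights from the balance's shelf fully onto the empty pan as it takes to bring the beam off its stop, and trim with the rider on its bar until the beam stays level by itself. Leave the pack on its pan and all weights standing upright, the spare ones on the shelf.

Things in the scene. Friction and masses are not known exactly. Their poses are not given: they have to be found in the camera images.
- balance: fixed grey frame of the counter balance, base plate 150 x 440 mm. Origin: on the table under the middle of the beam; x away from the robot, y to the left end (where the shelf is), z up. Beam pivot 75 mm above the origin, its axis along x; arms 120 mm: weight pan centred at y = +120 mm, goods pan at y = -120 mm.
- shelf (a point): centre of the top of the fixed aluminium shelf left of the weight pan, 108 mm above the table, at y = +224 mm of the balance. 152 (x) x 98 (y) mm, axes as the balance's; open at its outer (left) end. Ribs 5 mm high part three lanes centred at x = -48, 0, +48 mm; each lane leads along y straight onto the weight pan.
- dial (a point): middle mark (4 mm wide, black) of the upright white dial plate above the pivot: 90 mm wide along y, top 184 mm above the table. A thin black pointer on the beam moves in front of it and points at this mark when the beam is level, right of it (-y) when the goods pan is low.
- beam (a joint): tilt in rad: 0 = level, positive = goods pan low; stops at +0.10 (start) and -0.10. Between the stops it tilts 0.003 rad per gram of difference between the sides (soft spring) and settles about 2 s after a touch. Pans stay horizontal; where a load stands on its pan does not matter. Level means within 0.02 of 0: the pointer on its mark.
- weight_pan: left pan, empty at the start: aluminium tray 152 (x) x 100 (y) mm, axes as the balance's, surface 20 mm above this origin, which lies on the beam at the pan's centre. Rims 8 mm high on three sides, open to the shelf, 5 mm from it. Surface 107 mm above the table while the beam is at its +0.10 stop (1 mm below the shelf), 95 mm when level.
- goods_pan: right pan: aluminium tray 130 (x) x 90 (y) mm with an 8 mm rim all round, surface 20 mm above this origin (on the beam at the pan's centre), axes as the balance's. Carries the wafer pack.
- wafer_pack: flat pack of filled wafers, 46 x 96 x 22 mm, lying on the goods pan; origin at the centre of its underside. Its mass is unknown, 65 to 155 g.
- weight_1: one of three identical brass weights of 50 g: round body 38 mm across and 26 mm tall, with a small knob 18 mm across above it, 42 mm tall in all. Origin: centre of its underside, z up. It starts upright on the shelf in its own lane; the three may be used in any order. Push low on the  the pan can sink by up to 16 mm as it takes a weight.
- weight_2: one of three identical brass weights of 50 g: round body 38 mm across and 26 mm tall, with a small knob 18 mm across above it, 42 mm tall in all. Origin: centre of its underside, z up. It starts upright on the shelf in its own lane; the three may be used in any order. Push low on the  the pan can sink by up to 16 mm as it takes a weight.
- weight_3: one of three identical brass weights of 50 g: round body 38 mm across and 26 mm tall, with a small knob 18 mm across above it, 42 mm tall in all. Origin: centre of its underside, z up. It starts upright on the shelf in its own lane; the three may be used in any order. Push low on the  the pan can sink by up to 16 mm as it takes a weight.
- rider (a joint): position of the rider on its bar in m: 0 = middle, positive = towards the weight pan (+y of the balance), range -0.055 to +0.055, starts between -0.030 and 0. It weighs 100 g: every 12 mm towards the weight pan count as 10 g more on that pan. It stays where it is left; pushing it takes about 0.6 N.
- rider_knob (a point): top centre of the rider's upright knob (20 mm across, 24 mm tall), 115 mm above the table when level. The knob stands on the rider's dark steel block, 22 x 22 x 20 mm, which slides on a 10 mm square bar along y, in front (robot side) of the pans, 115 mm from the pivot. The bar's top is 80 mm above the table; it is 156 mm long and tilts with the beam.
Not all that is in view belongs to the job. What is shaped like the weight_1 but purple or turquoise is not meant. Leave any turquoise look-alike of the weight_3 alone.

How it is judged:
On the way:
1. a first weight stands wholly on the weight pan (((y of weight_1 in the frame of weight_pan between -0.037 and 0.037 m and x of weight_1 in the frame of weight_pan between -0.062 and 0.062 m and z of weight_1 in the frame of weight_pan between 0.015 and 0.025 m and angle between weight_1's own z axis and vertical below 0.15 rad) or (y of weight_2 in the frame of weight_pan between -0.037 and 0.037 m and x of weight_2 in the frame of weight_pan between -0.062 and 0.062 m and z of weight_2 in the frame of weight_pan between 0.015 and 0.025 m and angle between weight_2's own z axis and vertical below 0.15 rad) or (y of weight_3 in the frame of weight_pan between -0.037 and 0.037 m and x of weight_3 in the frame of weight_pan between -0.062 and 0.062 m and z of weight_3 in the frame of weight_pan between 0.015 and 0.025 m and angle between weight_3's own z axis and vertical below 0.15 rad))), for 0.2 s.
At the end, for the whole second after the job is handed in: Beam at rest within 0.02 rad of level; pack flat on the goods pan, within 30 mm of its centre in x and y; every weight upright on the weight pan (within 37 mm of its centre along y, 62 mm along x) or on the shelf, at least one on the pan (value of joint beam between -0.02 and 0.02 rad and velocity of joint beam between -0.05 and 0.05 rad/s and ((y of weight_1 in the frame of weight_pan between -0.037 and 0.037 m and x of weight_1 in the frame of weight_pan between -0.062 and 0.062 m and z of weight_1 in the frame of weight_pan between 0.015 and 0.025 m and angle between weight_1's own z axis and vertical below 0.15 rad) or (y of weight_1 in the frame of balance between 0.18 and 0.275 m and x of weight_1 in the frame of balance between -0.076 and 0.076 m and z of weight_1 in the frame of balance between 0.103 and 0.118 m and angle between weight_1's own z axis and vertical below 0.15 rad)) and ((y of weight_2 in the frame of weight_pan between -0.037 and 0.037 m and x of weight_2 in the frame of weight_pan between -0.062 and 0.062 m and z of weight_2 in the frame of weight_pan between 0.015 and 0.025 m and angle between weight_2's own z axis and vertical below 0.15 rad) or (y of weight_2 in the frame of balance between 0.18 and 0.275 m and x of weight_2 in the frame of balance between -0.076 and 0.076 m and z of weight_2 in the frame of balance between 0.103 and 0.118 m and angle between weight_2's own z axis and vertical below 0.15 rad)) and ((y of weight_3 in the frame of weight_pan between -0.037 and 0.037 m and x of weight_3 in the frame of weight_pan between -0.062 and 0.062 m and z of weight_3 in the frame of weight_pan between 0.015 and 0.025 m and angle between weight_3's own z axis and vertical below 0.15 rad) or (y of weight_3 in the frame of balance between 0.18 and 0.275 m and x of weight_3 in the frame of balance between -0.076 and 0.076 m and z of weight_3 in the frame of balance between 0.103 and 0.118 m and angle between weight_3's own z axis and vertical below 0.15 rad)) and ((y of weight_1 in the frame of weight_pan between -0.037 and 0.037 m and x of weight_1 in the frame of weight_pan between -0.062 and 0.062 m and z of weight_1 in the frame of weight_pan between 0.015 and 0.025 m and angle between weight_1's own z axis and vertical below 0.15 rad) or (y of weight_2 in the frame of weight_pan between -0.037 and 0.037 m and x of weight_2 in the frame of weight_pan between -0.062 and 0.062 m and z of weight_2 in the frame of weight_pan between 0.015 and 0.025 m and angle between weight_2's own z axis and vertical below 0.15 rad) or (y of weight_3 in the frame of weight_pan between -0.037 and 0.037 m and x of weight_3 in the frame of weight_pan between -0.062 and 0.062 m and z of weight_3 in the frame of weight_pan between 0.015 and 0.025 m and angle between weight_3's own z axis and vertical below 0.15 rad)) and x of wafer_pack in the frame of goods_pan between -0.03 and 0.03 m and y of wafer_pack in the frame of goods_pan between -0.03 and 0.03 m and z of wafer_pack in the frame of goods_pan between 0.015 and 0.025 m); the robot touches nothing.
It fails at once if a weight is lifted (its underside more than 25 mm above the shelf) (z of any of weight_1, weight_2, weight_3 in the frame of balance above 0.133 m).
It fails at once if the wafer pack is taken off the goods pan (horizontal distance between wafer_pack and goods_pan above 0.06 m).
It also fails if it takes over 72 s, if anything falls off the work surface, if the arm or the gripper's body presses on something with over 40 N, if the wrist force passes 120 N, or if a joint passes its speed limit or range.

## Robot

A 7-joint arm with a two-finger parallel gripper is mounted at the origin on a cart in front of the work surface, level with it; the furniture and walls round the work are solid. World frame = base frame: x ahead of the robot, y to its left, z up, the work surface at z = 0. Lengths are in m, angles in rad, forces in N, time in s.
With the tool pointing down it reaches from about 0.4 to 0.85 m from the base axis. Payload 10.4 kg.
Tool frame: the origin (TCP) lies midway between the tips of the shut fingers; the grasp point (between the pads) lies hold_point_z behind it (hold_point_z is the distance from the TCP to the grasp point, in m); z points along the fingers, y is the line along which they close (so a half turn about z gives the same grasp; the last joint's range is limited). The gripper opens to 87 mm and grips with 3 to 60 N. Pads are 19 mm wide; open, the fingers measure 117 mm over their backs; the gripper's body (75 mm by 190 mm) begins 51 mm behind the grasp point.
Start: joints at [1.258, 0.332, -0.065, 1.46, 0.022, 1.35, -0.088], TCP at [0.179, -0.599, 0.223] pointing down, gripper open.
Joint ranges: [-2.6, 2.6], [-0.5, 2.12], [-1.47, 1.34], [0.16, 2.42], [-1.27, 4.41], [0.06, 2.06], [-2.6, 2.6]. Speed limits (rad/s): [2.22, 2.22, 2.79, 2.79, 3.14, 3.14, 3.14].

## Interface

Orientations are given as a unit quaternion [x, y, z, w].
In Python, from bench import * gives the robot as it stands. The module is installed in compiled form; this text tells all that it offers.
- The arm moves only by the tool drive_tool, never from a script. Its argument "increments" is a list of rows, each a list of 6 numbers: the shift along the tool's x, y, z scaled (see below), then the turn, a rotation vector about the tool's x, y, z scaled (see below). In form: [[dx, dy, dz, rx, ry, rz], ...]. A call has exactly 5 rows; each row is the pose to reach, as a shift and turn from the pose commanded when the call began, along the tool's axes at that moment; what a row does not reach only later rows make up. The controller multiplies each number of a shift by 300 mm and each number of a turn by pi/4 rad. A row lasts 1/12 s, in which the tool goes at most 41.7 mm and 7.16 degrees, less where a joint would pass 70% of its speed; a pose out of reach is approached as far as the arm can. A call with a number of a shift or a turn outside -1 to 1 is refused whole. A call with a gripper value outside its range is refused whole. "claw" is the closure, from 0 (fully open) to 1 (shut), set as the call begins (left out, the last holds). The fingers move at their own pace and stop on an object; "force" is the grip in N (left out, the last holds). Time passes only in rows, so rows that repeat a pose let the fingers close, or fill a call up. It gives the time, the measured TCP pose, the force, the opening and the grip force at its end, in the units of the state.
- read_state(): the state, without advancing time (a new reading comes with each control period).
- camera(name): name is "scene" or "top"; returns the picture (400x640x3 uint8, blue, green, red); there is no depth.
- get_calibration(name): a dict with "K" (3x3 intrinsics, pixels), "k1" (the pictures are not rectified: a ray, as slopes to the right and down, at radius r is drawn at 1 + k1 r^2 times it, then the intrinsics apply), "position" and "rotation" of the camera in the world. Camera axes: x right, y down, z forward; pixel columns grow to the right and rows downward; lengths in m; the calibration is good to about 2 mm. A picture is of the moment at which its call begins. get_calibration takes no time and is no camera call.
- close_job(): hands the job in; it is judged then, once.
The state is a dict: "time": time; "joint_positions": joint angles; "joint_vel": joint speeds; "joint_torque": joint torques, N m; "ee_pos": TCP position; "eef_rot": TCP orientation; "ft_force": force on the tool from outside, world axes, zero at the start; "torque": the same for the moment, N m; "width": finger opening in m; "grip_force": force on a finger pad.
Only numpy, scipy, OpenCV 4.12 (cv2) and the standard library are available. Lean on these libraries where they do the work, as an engineer would, in place of code of your own. Each camera call takes 0.05 s, during which the arm holds its last target. There are 200 camera calls.

## Working session

There is one attempt and no reset: what is moved stays moved. The work goes in short steps, Python scripts to look and compute and a tool call to move; the robot and the scene stay as the last step left them, time stands still between calls to the robot, and variables do not carry over. Pictures are saved under pics/ and viewed, at most 10 in all, crops included, and the job is handed in when it is done.

Besides the shell and the picture viewer there is one more tool, called by a JSON object that holds its "api" and its "payload". drive_tool: Moves the arm, as the interface text tells. Its arguments: {"type":"object","properties":{"increments":{"type":"array","items":{"type":"array","items":{"type":"number"}}},"claw":{"type":"number"},"force":{"type":"number"}},"required":["increments"]}

```bash
mkdir -p pics; python3 - <<'E'
from bench import *
import cv2,numpy as np
for n in ("scene","top"):
    im=camera(n); cv2.imwrite(f"pics/{n}0.png",im)
    c=get_calibration(n); print(n,c)
s=read_state(); print(s)
E
```

```text
scene {'K': array([[376.9641932 ,   0.        , 318.05966867],
       [  0.        , 376.9641932 , 200.51560814],
       [  0.        ,   0.        ,   1.        ]]), 'k1': -0.029282100832564672, 'position': array([0.09865562, 0.77181749, 0.70864905]), 'rotation': array([-0.24997731,  0.85592087, -0.43238938,  0.1339785 ])}
top {'K': array([[380.23713565,   0.        , 320.33576752],
       [  0.        , 380.23713565, 193.28478767],
       [  0.        ,   0.        ,   1.        ]]), 'k1': -0.059826857606589075, 'position': array([0.30134131, 0.11623719, 1.0455926 ]), 'rotation': array([ 0.74320049, -0.65897317,  0.07488728, -0.08831355])}
{'time': 0.1, 'joint_positions': array([ 1.25841283,  0.3328128 , -0.06470017,  1.46082274,  0.02159343,
        1.34990936, -0.08852776]), 'joint_vel': array([ 0.00103042, -0.00166302,  0.00081516, -0.00291467,  0.00152602,
       -0.00024011,  0.00035262]), 'joint_torque': array([ 1.73024942e-03, -6.24544859e+01,  2.46517814e-02, -3.90716958e+01,
       -6.14900957e-02,  3.66973865e-02,  5.56964028e-05]), 'ee_pos': array([ 0.17849407, -0.59861989,  0.22184744]), 'eef_rot': array([ 9.89522108e-01,  1.44380064e-01, -1.15153968e-04, -6.17946147e-04]), 'ft_force': array([-0.40380056,  0.20992952,  0.73244155]), 'torque': array([-0.01770099,  0.00969931, -0.03788462]), 'grip_force': 0.0, 'width': 0.0869143654568442}
```

View pics/scene0.png

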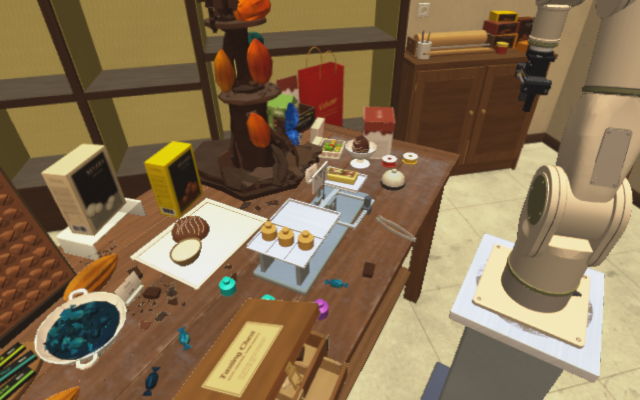

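View pics/top0.png

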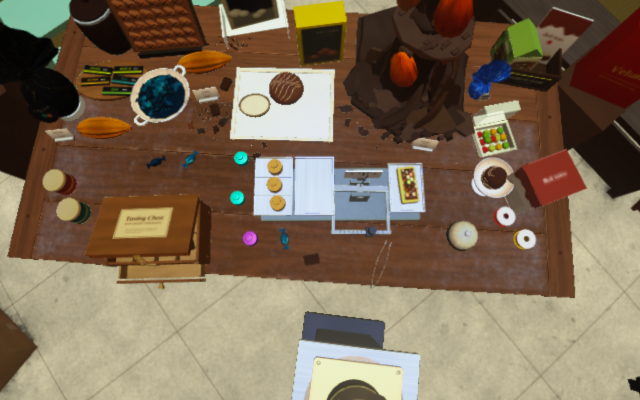

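Candidates for the brass weights are the three brass ones on the shelf, top view (275,167), (274,185) and (277,203). The look-alikes on the table are turquoise at (240,158) and (237,198), and purple at (250,238). I choose the brass ones and check them in a close crop.

```bash
cat > h.py <<'E'
from bench import *
import cv2,numpy as np
from scipy.spatial.transform import Rotation as R
from scipy.optimize import least_squares
def ray(n,u,v):
    c=get_calibration(n);K=c["K"]
    D=np.array([c["k1"],0,0,0.])
    p=cv2.undistortPoints(np.array([[[u,v]]],float),K,D)[0,0]
    return c["position"],R.from_quat(c["rotation"]).apply([p[0],p[1],1.])
def at_z(n,u,v,z):
    o,d=ray(n,u,v);return o+d*(z-o[2])/d[2]
def proj(n,P):
    c=get_calibration(n)
    q=R.from_quat(c["rotation"]).inv().apply(np.atleast_2d(P)-c["position"])
    return cv2.projectPoints(q,np.zeros(3),np.zeros(3),c["K"],np.array([c["k1"],0,0,0.]))[0][:,0]
def crop(n,x,y,w,h,f,name):
    im=camera(n)[y:y+h,x:x+w]
    cv2.imwrite(f"pics/{name}.png",cv2.resize(im,None,fx=f,fy=f,interpolation=cv2.INTER_CUBIC))
E
python3 -c "
from h import *
crop('top',230,145,200,100,4,'topc')
crop('scene',240,155,170,130,4.6,'scenec')"
```

```text
(no output)
```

View pics/topc.png

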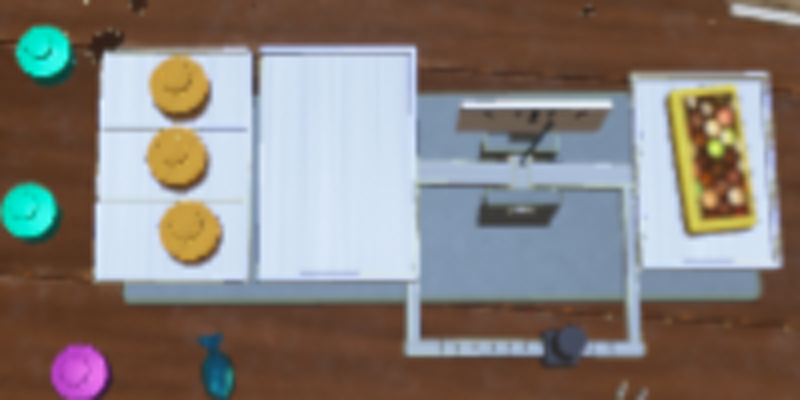

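View pics/scenec.png

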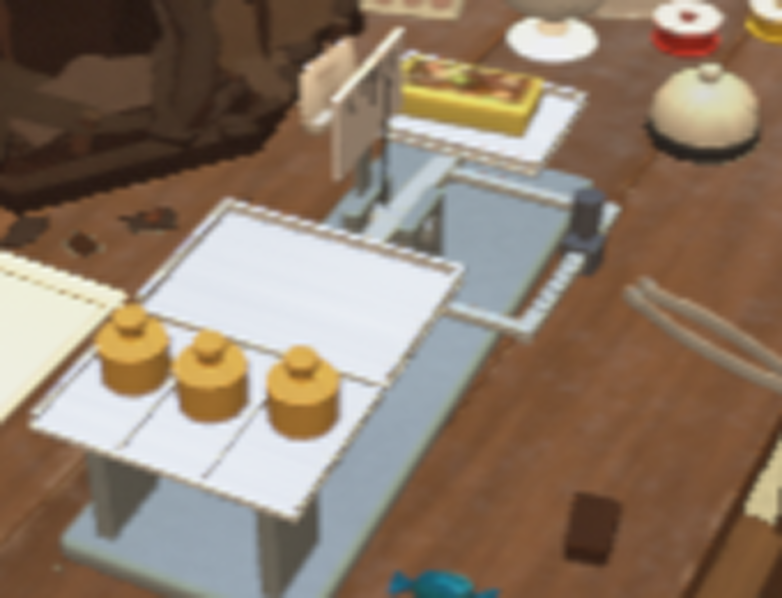

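Both crops show the three brass weights upright in their lanes at top-crop (180,85), (177,157) and (190,232). The rider knob is at crop (570,335), and the pack is on the right pan. Next I fit the balance pose from the corners.

```bash
cat > fit.py <<'E'
from h import *
T=lambda u,v:((u+.5)/4-.5+230,(v+.5)/4-.5+145)
S=lambda u,v:((u+.5)/4.6-.5+240,(v+.5)/4.6-.5+155)
# local points, pixel
L=[((.076,.273,.108),'top',T(102,50)),((.076,.175,.108),'top',T(250,48)),((-.076,.273,.108),'top',T(95,278)),((-.076,.175,.108),'top',T(248,281)),
((.076,.07,.115),'top',T(416,46)),((-.076,.07,.115),'top',T(418,281)),
((.065,-.075,.091),'top',T(632,73)),((-.065,-.075,.091),'top',T(638,268)),((-.065,-.165,.091),'top',T(782,268)),((.065,-.165,.091),'top',T(768,72)),
((-.076,.273,.108),'scene',S(297,518)),((.076,.273,.108),'scene',S(33,422)),((-.076,.07,.115),'scene',S(463,265)),((.076,.07,.115),'scene',S(228,200))]
def W(p,q):
    return R.from_euler('z',q[2]).apply(p)+[q[0],q[1],0]
def res(q): return np.concatenate([proj(n,W(p,q))[0]-px for p,n,px in L])
r=least_squares(res,[.5,0,0],loss='soft_l1');q=r.x
def loc(w): return R.from_euler('z',-q[2]).apply(np.asarray(w)-[q[0],q[1],0])
if __name__=="__main__":
    print(q,np.round(r.fun.reshape(-1,2),1).tolist())
    for u,v in((180,80),(177,151),(188,224)):
        w=at_z('top',*T(u,v),.150);print('top weight',w,loc(w))
    for u,v in((130,312),(210,340),(302,354)):
        w=at_z('scene',*S(u,v),.150);print('scene weight',w,loc(w))
    w=at_z('top',*T(570,337),.113);print('rider',w,loc(w))
    w=at_z('scene',*S(588,196),.113);print('rider s',w,loc(w))
E
python3 fit.py
```

```text
[0.55373288 0.04755421 0.12237531] [[-0.1, 0.2], [0.5, 0.5], [-0.7, 0.9], [0.1, 0.1], [-0.4, 0.0], [-0.3, -0.5], [0.4, 0.1], [1.1, -0.1], [0.1, -0.2], [0.4, 0.3], [-0.4, -0.1], [-0.9, 0.3], [0.3, 0.3], [-0.4, -0.2]]
top weight [0.56962517 0.26700465 0.15      ] [0.04256178 0.21586931 0.15      ]
top weight [0.52454725 0.26209278 0.15      ] [-0.00277862  0.21649683  0.15      ]
top weight [0.48026571 0.24873302 0.15      ] [-0.04835982  0.20864244  0.15      ]
scene weight [0.57270086 0.26925278 0.15      ] [0.0458889  0.21772518 0.15      ]
scene weight [0.52504801 0.26515601 0.15      ] [-0.00190767  0.21947603  0.15      ]
scene weight [0.48030377 0.24958935 0.15      ] [-0.04821752  0.20948772  0.15      ]
rider [0.44517326 0.00968857 0.113     ] [-0.11237001 -0.02433057  0.113     ]
rider s [0.44320072 0.0091293  0.113     ] [-0.11439607 -0.02464488  0.113     ]
```

The pose fit is good, with residuals of 1 px or less. I'll work with the tool's x along balance +y and the tool's y along balance +x. A helper will turn waypoints into move numbers.

```bash
cat > mv.py <<'E'
from fit import *
def plan(wps,local=True,p=None,Rt=None):
    s=read_state(); p=s['ee_pos'] if p is None else p; Rt=R.from_quat(s['eef_rot']) if Rt is None else Rt
    for w in wps:   # (x,y,z,yaw_deg rel balance) tool x axis yaw
        P=W(np.array(w[:3]),q) if local else np.array(w[:3])
        yaw=np.radians(w[3])+q[2]
        G=R.from_matrix(np.array([[np.cos(yaw),np.sin(yaw),0],[np.sin(yaw),-np.cos(yaw),0],[0,0,-1]]))
        d=Rt.inv().apply(P-p); rv=(Rt.inv()*G).as_rotvec()
        print(np.round(np.r_[d/.3,rv/(np.pi/4)],3).tolist(), 'mm',round(np.linalg.norm(d)*1e3),'deg',round(np.degrees(np.linalg.norm(rv))))
        p,Rt=P,G
def st():
    s=read_state();e=R.from_quat(s['eef_rot']).as_matrix()
    print('t',round(s['time'],2),'loc',np.round(loc(s['ee_pos']),4),'yaw',round(np.degrees(np.arctan2(e[1,0],e[0,0])-q[2]),2),'F',np.round(s['ft_force'],2),'w',s['width'],s['grip_force'])
E
python3 - <<'E'
from mv import *
import bench; print(getattr(bench,'hold_point_z',None), [k for k in dir(bench) if not k.startswith('_')][:30]); st()
plan([(.26,-.42,.27,40),(.36,-.25,.29,70),(.42,-.06,.29,90),(.44,.13,.28,90),(.46,.30,.25,90)],local=False)
print(W(np.array([0,.266,.116]),q))
E
```

```text
0.0187 ['PlanningError', 'camera', 'close_job', 'get_calibration', 'hold_point_z', 'read_state']
t 0.2 loc [-0.4513 -0.5956  0.2221] yaw 9.59 F [ 0.77 -0.76 -0.76] w 0.08706111182438578 0.0
[0.43, -0.493, -0.159, -0.001, -0.0, -0.676] mm 202 deg 30
[0.642, -0.143, -0.067, 0.0, 0.0, -0.667] mm 198 deg 30
[0.662, 0.053, 0.0, 0.0, 0.0, -0.444] mm 199 deg 20
[0.62, 0.143, 0.033, 0.0, 0.0, 0.0] mm 191 deg 0
[0.554, 0.135, 0.1, 0.0, 0.0, 0.0] mm 174 deg 0
[0.52126223 0.31156492 0.116     ]
```

{"api": "drive_tool", "payload": {"increments": [[0.43,-0.493,-0.159,0,0,-0.676],[0.43,-0.493,-0.159,0,0,-0.676],[0.43,-0.493,-0.159,0,0,-0.676],[0.43,-0.493,-0.159,0,0,-0.676],[0.43,-0.493,-0.159,0,0,-0.676]], "claw": 0.816}}

```text
time: 0.62
ee_pos: [0.261, -0.4178, 0.2708]
eef_rot: [0.915, 0.403, -0.0, 0.0]
ft_force: [0.8, -1.0, 0.5]
width: 0.0615
grip_force: 0.0
```

{"api": "drive_tool", "payload": {"increments": [[0.642,-0.143,-0.067,0,0,-0.667],[0.642,-0.143,-0.067,0,0,-0.667],[0.642,-0.143,-0.067,0,0,-0.667],[0.642,-0.143,-0.067,0,0,-0.667],[0.642,-0.143,-0.067,0,0,-0.667]]}}

```text
time: 1.03
ee_pos: [0.3612, -0.247, 0.2909]
eef_rot: [0.779, 0.627, 0.0, 0.0]
ft_force: [1.4, -0.7, -0.4]
width: 0.0284
grip_force: 0.0
```

{"api": "drive_tool", "payload": {"increments": [[0.662,0.053,0,0,0,-0.444],[0.662,0.053,0,0,0,-0.444],[0.662,0.053,0,0,0,-0.444],[0.662,0.053,0,0,0,-0.444],[0.662,0.053,0,0,0,-0.444]]}}

```text
time: 1.45
ee_pos: [0.4203, -0.0568, 0.2906]
eef_rot: [0.661, 0.75, 0.0, 0.0]
ft_force: [0.1, -0.3, 0.3]
width: 0.0163
grip_force: 0.0
```

{"api": "drive_tool", "payload": {"increments": [[0.62,0.143,0.033,0,0,0],[0.62,0.143,0.033,0,0,0],[0.62,0.143,0.033,0,0,0],[0.62,0.143,0.033,0,0,0],[0.62,0.143,0.033,0,0,0]]}}

```text
time: 1.87
ee_pos: [0.439, 0.1342, 0.2807]
eef_rot: [0.661, 0.75, 0.001, 0.0]
ft_force: [0.6, 0.2, -0.7]
width: 0.016
grip_force: 0.0
```

```bash
python3 - <<'E'
from mv import *
st(); plan([(-.002,.270,.22,90),(-.002,.270,.116,90)])
E
```

```text
t 1.87 loc [-0.1033  0.1     0.2807] yaw 90.22 F [ 0.62  0.17 -0.7 ] w 0.015968101396594495 0.0
[0.565, 0.339, 0.203, 0.002, -0.0, 0.005] mm 207 deg 0
[0.0, 0.0, 0.347, 0.0, 0.0, 0.0] mm 104 deg 0
```

{"api": "drive_tool", "payload": {"increments": [[0.565,0.339,0.203,0,0,0],[0.565,0.339,0.203,0,0,0],[0.565,0.339,0.203,0,0,0],[0.565,0.339,0.203,0,0,0],[0.565,0.339,0.203,0,0,0]]}}

```text
time: 2.28
ee_pos: [0.5207, 0.3119, 0.2178]
eef_rot: [0.663, 0.749, -0.001, -0.0]
ft_force: [1.0, -1.6, 1.1]
width: 0.0161
grip_force: 0.0
```

{"api": "drive_tool", "payload": {"increments": [[0,0,0.1,0,0,0],[0,0,0.2,0,0,0],[0,0,0.28,0,0,0],[0,0,0.32,0,0,0],[0,0,0.345,0,0,0]]}}

```text
time: 2.7
ee_pos: [0.5194, 0.3097, 0.1144]
eef_rot: [0.662, 0.749, -0.001, -0.0]
ft_force: [1.0, 0.5, -0.2]
width: 0.016
grip_force: 0.0
```

```bash
python3 - <<'E'
from mv import *
st(); crop('scene',220,155,200,150,4,'s2')
E
```

```text
t 2.7 loc [-0.002   0.2644  0.1144] yaw 90.01 F [ 0.99  0.55 -0.17] w 0.016030233384463265 0.0
```

View pics/s2.png

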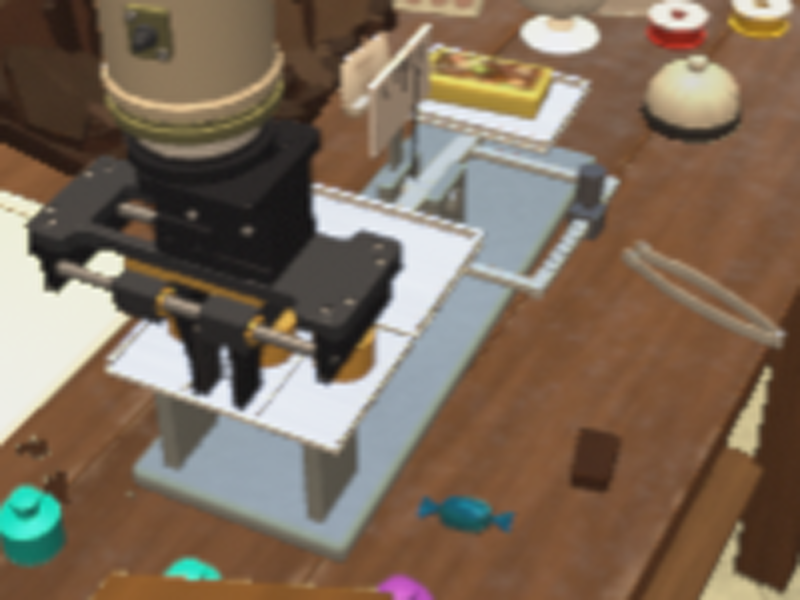

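The fingers stand straight behind the middle weight. I push it, with the tips just above the ribs.

{"api": "drive_tool", "payload": {"increments": [[-0.02,0,-0.003,0,0,0],[-0.04,0,-0.004,0,0,0],[-0.06,0,-0.004,0,0,0],[-0.08,0,-0.004,0,0,0],[-0.1,0,-0.004,0,0,0]]}}

```text
time: 3.17
ee_pos: [0.5243, 0.2798, 0.1182]
eef_rot: [0.663, 0.749, 0.001, 0.0]
ft_force: [-0.0, 1.3, 1.6]
width: 0.0157
grip_force: 0.6
```

{"api": "drive_tool", "payload": {"increments": [[-0.017,0,0,0,0,0],[-0.033,0,0,0,0,0],[-0.05,0,0,0,0,0],[-0.067,0,0,0,0,0],[-0.083,0,0,0,0,0]]}}

```text
time: 3.58
ee_pos: [0.5267, 0.2553, 0.1172]
eef_rot: [0.662, 0.749, -0.0, 0.0]
ft_force: [0.1, 0.7, 1.3]
width: 0.016
grip_force: 0.6
```

{"api": "drive_tool", "payload": {"increments": [[-0.017,0,0,0,0,0],[-0.033,0,0,0,0,0],[-0.05,0,0,0,0,0],[-0.067,0,0,0,0,0],[-0.083,0,0,0,0,0]]}}

```text
time: 4.0
ee_pos: [0.5298, 0.2302, 0.117]
eef_rot: [0.663, 0.749, -0.0, 0.0]
ft_force: [-0.2, 0.7, 0.5]
width: 0.0159
grip_force: 0.2
```

{"api": "drive_tool", "payload": {"increments": [[-0.015,0,0,0,0,0],[-0.03,0,0,0,0,0],[-0.045,0,0,0,0,0],[-0.06,0,0,0,0,0],[-0.07,0,0,0,0,0]]}}

```text
time: 4.42
ee_pos: [0.5324, 0.2095, 0.1172]
eef_rot: [0.663, 0.749, -0.0, 0.0]
ft_force: [-0.3, -0.2, -0.4]
width: 0.016
grip_force: 0.2
```

```bash
python3 - <<'E'
from mv import *
st(); a=camera('scene')[150:300,230:400]; b=camera('top')[140:245,230:400]
f=lambda i:cv2.resize(i,(400*1,int(i.shape[0]*400/i.shape[1])),interpolation=cv2.INTER_CUBIC)
a,b=f(a),f(b); H=max(len(a),len(b)); p=lambda i:np.pad(i,((0,H-len(i)),(0,0),(0,0)))
cv2.imwrite('pics/s3.png',np.hstack([p(a),p(b)]))
E
```

```text
t 4.42 loc [-0.0014  0.1634  0.1172] yaw 89.99 F [-0.3  -0.24 -0.39] w 0.01595963264934045 0.16753301507378637
```

View pics/s3.png

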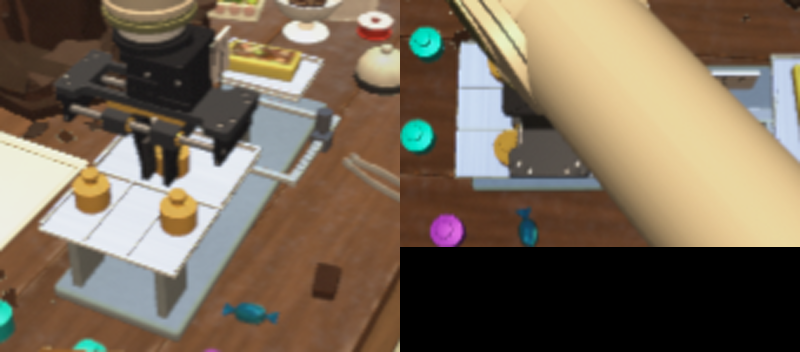

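The middle weight stands upright on the pan, behind the fingers. I push about 10 mm more, retreat and lift, then look at the beam.

{"api": "drive_tool", "payload": {"increments": [[-0.01,0,0,0,0,0],[-0.025,0,0,0,0,0],[-0.035,0,0,0,0,0],[-0.035,0,0,0,0,0],[0.03,0,0,0,0,0]]}}

```text
time: 4.93
ee_pos: [0.5327, 0.215, 0.1168]
eef_rot: [0.665, 0.747, -0.001, 0.001]
ft_force: [-0.3, -0.3, -0.5]
width: 0.0162
grip_force: 0.0
```

{"api": "drive_tool", "payload": {"increments": [[0.03,0,-0.12,0,0,0],[0.1,-0.03,-0.2,0,0,0],[0.2,-0.08,-0.21,0,0,0],[0.3,-0.12,-0.21,0,0,0],[0.327,-0.155,-0.21,0,0,0]]}}

```text
time: 5.35
ee_pos: [0.4705, 0.3156, 0.1812]
eef_rot: [0.661, 0.751, 0.001, -0.001]
ft_force: [-1.3, 0.8, 0.9]
width: 0.0163
grip_force: 0.0
```

```bash
python3 - <<'E'
from mv import *
st(); plan([(-.048,.27,.18,90),(-.048,.27,.117,90)])
a=camera('scene')[150:300,230:400]; cv2.imwrite('pics/s4.png',cv2.resize(a,None,fx=4,fy=4,interpolation=cv2.INTER_CUBIC))
E
```

```text
t 5.35 loc [-0.0499  0.2762  0.1812] yaw 90.29 F [-1.28  0.79  0.94] w 0.016333904768097537 0.0
[-0.021, 0.006, 0.004, 0.001, -0.003, 0.006] mm 7 deg 0
[0.0, 0.0, 0.21, 0.0, 0.0, 0.0] mm 63 deg 0
```

View pics/s4.png

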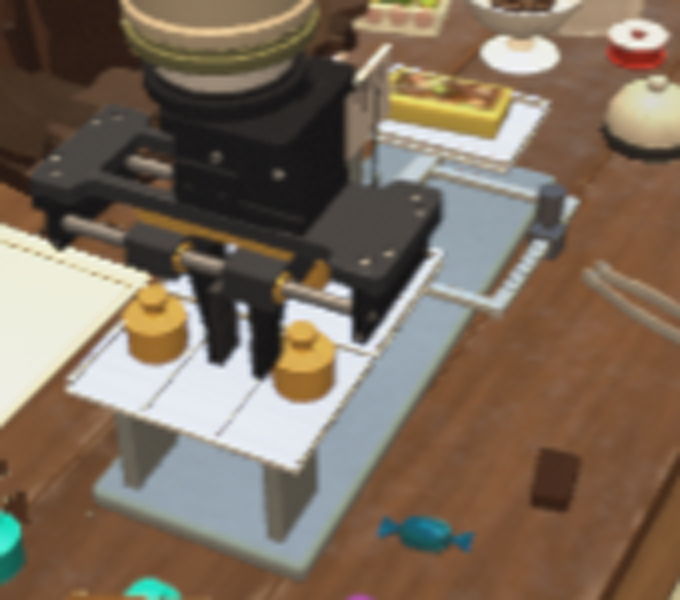

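The second brass weight is clear in front. The pan corner at (340,212) hasn't moved from its place in the first pictures, so the beam is still on its stop. I now push the near-lane weight.

{"api": "drive_tool", "payload": {"increments": [[-0.02,0.006,0.06,0,0,0],[-0.02,0.006,0.13,0,0,0],[-0.02,0.006,0.19,0,0,0],[-0.02,0.006,0.212,0,0,0],[-0.02,0.006,0.212,0,0,0]]}}

```text
time: 5.82
ee_pos: [0.475, 0.304, 0.1151]
eef_rot: [0.663, 0.749, -0.001, -0.0]
ft_force: [-1.2, -0.1, -0.5]
width: 0.0158
grip_force: 0.0
```

{"api": "drive_tool", "payload": {"increments": [[-0.02,0,0,0,0,0],[-0.04,0,0,0,0,0],[-0.06,0,0,0,0,0],[-0.08,0,0,0,0,0],[-0.1,0,0,0,0,0]]}}

```text
time: 6.23
ee_pos: [0.4797, 0.2745, 0.1172]
eef_rot: [0.663, 0.749, 0.0, 0.0]
ft_force: [-0.5, 1.3, -0.2]
width: 0.0158
grip_force: 0.4
```

{"api": "drive_tool", "payload": {"increments": [[-0.017,0,0,0,0,0],[-0.033,0,0,0,0,0],[-0.05,0,0,0,0,0],[-0.067,0,0,0,0,0],[-0.083,0,0,0,0,0]]}}

```text
time: 6.65
ee_pos: [0.4824, 0.2502, 0.1167]
eef_rot: [0.662, 0.749, 0.0, 0.0]
ft_force: [-0.5, 1.6, 0.4]
width: 0.016
grip_force: 0.5
```

{"api": "drive_tool", "payload": {"increments": [[-0.017,0,0,0,0,0],[-0.033,0,0,0,0,0],[-0.05,0,0,0,0,0],[-0.067,0,0,0,0,0],[-0.083,0,0,0,0,0]]}}

```text
time: 7.07
ee_pos: [0.4854, 0.2252, 0.1165]
eef_rot: [0.663, 0.749, -0.0, 0.0]
ft_force: [0.5, -0.3, 0.1]
width: 0.0158
grip_force: 0.1
```

{"api": "drive_tool", "payload": {"increments": [[-0.015,0,0,0,0,0],[-0.03,0.003,0,0,0,0],[-0.045,0.006,0,0,0,0],[-0.06,0.009,0,0,0,0],[-0.075,0.01,0,0,0,0]]}}

```text
time: 7.48
ee_pos: [0.4913, 0.2035, 0.1166]
eef_rot: [0.663, 0.749, 0.0, 0.0]
ft_force: [-0.7, 0.8, -0.4]
width: 0.0163
grip_force: 0.2
```

```bash
cat > beam.py <<'E'
from mv import *
def beam(im=None):
    a=cv2.imread('pics/scene0.png',0); im=camera('scene') if im is None else im
    b=cv2.cvtColor(im,cv2.COLOR_BGR2GRAY)
    x,y,w,h=326,165,36,26   # pack + goods pan
    t=a[y:y+h,x:x+w]; s=b[y-14:y+h+8,x-8:x+w+8]
    k=8; up=lambda i:cv2.resize(i,None,fx=k,fy=k,interpolation=cv2.INTER_CUBIC)
    m=cv2.matchTemplate(up(s),up(t),cv2.TM_CCOEFF_NORMED); _,v,_,l=cv2.minMaxLoc(m)
    d=np.array(l)/k-[8,14]
    e=proj('scene',W(np.array([0,-.12,.115]),q))[0]-proj('scene',W(np.array([0,-.12,.095]),q))[0]
    dz=d@e/(e@e)*.02
    print('beam',round(.1-dz/.12,4),'score',round(v,3),'d',d)
E
python3 - <<'E'
from beam import *
st(); im=camera('scene'); cv2.imwrite('pics/raw5.png',im); beam(im)
E
```

```text
t 7.48 loc [-0.0429  0.1624  0.1166] yaw 90.01 F [-0.7   0.8  -0.39] w 0.01630425958412991 0.15034739592010737
beam 0.0332 score 0.452 d [ 0.625 -2.25 ]
```

{"api": "drive_tool", "payload": {"increments": [[-0.01,0,0,0,0,0],[-0.025,0,0,0,0,0],[-0.03,0,0,0,0,0],[-0.03,0,0,0,0,0],[0.03,0,0,0,0,0]]}}

```text
time: 7.95
ee_pos: [0.4911, 0.2096, 0.1163]
eef_rot: [0.664, 0.748, -0.001, 0.001]
ft_force: [0.6, -0.7, 0.2]
width: 0.0157
grip_force: 0.0
```

{"api": "drive_tool", "payload": {"increments": [[0.03,0,-0.12,0,0,0],[0.1,0,-0.25,0,0,0],[0.2,0,-0.3,0,0,0],[0.3,0,-0.33,0,0,0],[0.4,0,-0.33,0,0,0]]}}

```text
time: 8.37
ee_pos: [0.476, 0.3339, 0.2183]
eef_rot: [0.663, 0.749, 0.002, 0.001]
ft_force: [-0.0, -0.7, 0.4]
width: 0.0155
grip_force: 0.0
```

```bash
python3 - <<'E'
from beam import *
st(); im=camera('scene'); beam(im); a=im[150:300,230:400]; cv2.imwrite('pics/s5.png',cv2.resize(a,None,fx=4,fy=4,interpolation=cv2.INTER_CUBIC))
cv2.imwrite('pics/t5.png',camera('top'))
E
```

```text
t 8.37 loc [-0.0422  0.2937  0.2183] yaw 89.94 F [-0.04 -0.65  0.43] w 0.01551146037507453 0.0
beam -0.0069 score 0.767 d [ 0.125 -3.625]
```

View pics/s5.png

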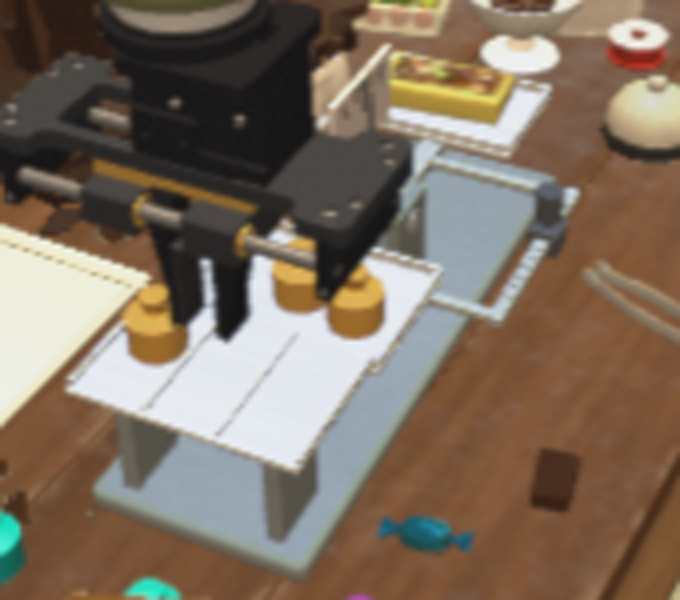

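Both weights stand upright on the pan and the beam has come off its stop (near level but swinging). I move the gripper out of the view and let it settle.

{"api": "drive_tool", "payload": {"increments": [[-0.14,-0.11,0,0,0,0],[-0.27,-0.21,0,0,0,0],[-0.4,-0.31,0,0,0,0],[-0.53,-0.4,0,0,0,0],[-0.57,-0.42,0,0,0,0]]}}

```text
time: 8.88
ee_pos: [0.381, 0.1671, 0.2151]
eef_rot: [0.662, 0.749, -0.001, -0.0]
ft_force: [0.2, -1.3, -0.5]
width: 0.0159
grip_force: 0.0
```

{"api": "drive_tool", "payload": {"increments": [[-0.13,-0.02,0,0,0,0],[-0.26,-0.05,0,0,0,0],[-0.39,-0.08,0,0,0,0],[-0.52,-0.1,0,0,0,0],[-0.57,-0.1,0,0,0,0]]}}

```text
time: 9.3
ee_pos: [0.3719, -0.0105, 0.216]
eef_rot: [0.664, 0.747, -0.002, 0.001]
ft_force: [0.7, -0.4, -0.5]
width: 0.016
grip_force: 0.0
```

{"api": "drive_tool", "payload": {"increments": [[0,0,0,0,0,0],[0,0,0,0,0,0],[0,0,0,0,0,0],[0,0,0,0,0,0],[0,0,0,0,0,0]]}}

```text
time: 9.72
ee_pos: [0.3733, -0.0044, 0.2161]
eef_rot: [0.662, 0.75, -0.001, 0.0]
ft_force: [0.2, -0.6, -0.1]
width: 0.0162
grip_force: 0.0
```

{"api": "drive_tool", "payload": {"increments": [[0,0,0,0,0,0],[0,0,0,0,0,0],[0,0,0,0,0,0],[0,0,0,0,0,0],[0,0,0,0,0,0]]}}

```text
time: 10.13
ee_pos: [0.3732, -0.0053, 0.2161]
eef_rot: [0.662, 0.749, -0.001, -0.0]
ft_force: [0.6, 0.2, 0.2]
width: 0.0158
grip_force: 0.0
```

```bash
python3 - <<'E'
from beam import *
st()
for i in range(10):
    im=camera('scene'); 
    if i%3==0: beam(im)
cv2.imwrite('pics/raw6.png',im);cv2.imwrite('pics/t6.png',camera('top')); print(read_state()['time'])
E
```

```text
t 10.13 loc [-0.1856 -0.0304  0.2161] yaw 90.05 F [0.57 0.2  0.17] w 0.015792099910521 0.0
beam -0.0033 score 0.805 d [ 0.125 -3.5  ]
beam -0.0033 score 0.806 d [ 0.125 -3.5  ]
beam -0.0033 score 0.805 d [ 0.125 -3.5  ]
beam -0.0033 score 0.805 d [ 0.125 -3.5  ]
10.6833
```

```bash
python3 - <<'E'
from beam import *
A=cv2.imread('pics/scene0.png');B=cv2.imread('pics/raw6.png');C=cv2.imread('pics/t6.png')
up=lambda i,f:cv2.resize(i,None,fx=f,fy=f,interpolation=cv2.INTER_CUBIC)
c=lambda I:up(I[155:230,300:366],6)
t=up(C[145:220,330:430],4)
pic=np.hstack([c(A),c(B)]); print(pic.shape); cv2.imwrite('pics/cmp.png',pic)
for x,y,w,h in((327,168,30,16),(334,203,12,14),(340,165,16,14),(360,192,14,24)):
    k=10;a=cv2.cvtColor(A,6);b=cv2.cvtColor(B,6)
    m=cv2.matchTemplate(up(b[y-10:y+h+10,x-6:x+w+6],k),up(a[y:y+h,x:x+w],k),5);_,v,_,l=cv2.minMaxLoc(m);print((x,y),np.array(l)/k-[6,10],round(v,3))
f=lambda y,z,x=0:proj('scene',W(np.array([x,y,z]),q))[0]
print('expected level: goods',f(-.12,.117)-f(-.12,.105),'wpan corner',f(.07,.103,-.076)-f(.07,.115,-.076))
# predicted pointer/mark pixel
for x in(0,.01,.02,.03): print(x,f(0,.184,x),f(0,.165,x))
E
```

```text
(450, 792, 3)
(327, 168) [ 0.  -3.5] 0.803
(334, 203) [-0.1  4. ] 0.992
(340, 165) [-1.  -3.4] 0.755
(360, 192) [-0.1 -0.5] 0.887
expected level: goods [ 0.09749514 -3.41130354] wpan corner [-0.10347741  3.67656993]
0 [325.17902168 169.81226303] [325.19386579 175.86717952]
0.01 [321.77641963 168.98904548] [321.8285865  175.03144857]
0.02 [318.39816149 168.17187977] [318.48710619 174.20175742]
0.03 [315.0440369  167.36071154] [315.16922177 173.37805292]
```

View pics/cmp.png

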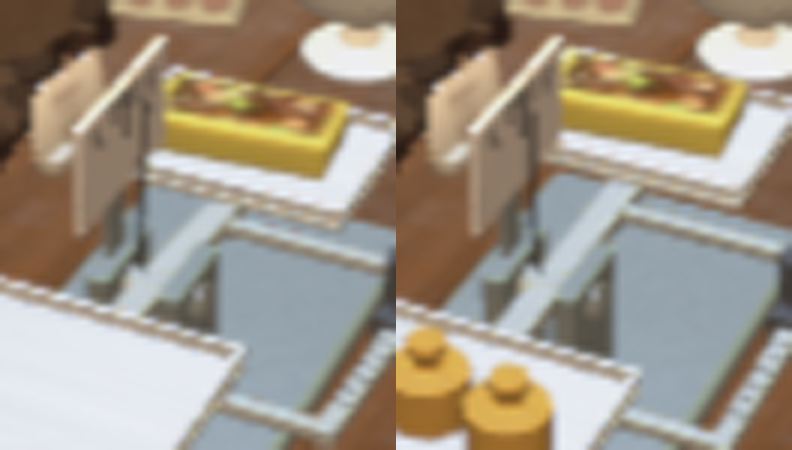

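The right half (now) shows both weights upright, and the pointer has moved left to the middle mark. I refine the tilt with sub-pixel ECC on several patches.

```bash
python3 - <<'E'
from beam import *
A=cv2.cvtColor(cv2.imread('pics/scene0.png'),6);Bs=[cv2.cvtColor(camera('scene'),6) for _ in range(4)]
B=np.mean(Bs,0).astype(np.float32);A=A.astype(np.float32)
f=lambda x,y,z:proj('scene',W(np.array([x,y,z]),q))[0]
for name,sgn,lp,(x,y,w,h) in [('pan corner',-1,(-.076,.07,.115),(334,205,12,12)),('pan rim',-1,(-.04,.07,.115),(318,202,24,14)),('bar corner',-1,(-.115,.08,.08),(340,217,20,14)),('goods corner',1,(-.065,-.075,.091),(346,182,18,12)),('goods rt',1,(-.065,-.165,.091),(356,170,14,10)),('pack front',1,(-.03,-.13,.1),(328,170,26,16))]:
    M=np.float32([[1,0,x],[0,1,y-sgn*3.5]])
    try: cc,M=cv2.findTransformECC(A[y:y+h,x:x+w],B,M,cv2.MOTION_TRANSLATION,(3,200,1e-5),None,1)
    except cv2.error: print(name,'fail');continue
    d=M[:,2]-[x,y]; e=(f(*lp)-f(*(np.array(lp)+[0,0,-sgn*.02])))/.02
    print(name,d,'cc',round(cc,3),'beam',round(.1-(d@e)/(e@e)/abs(lp[1] if 'bar' in name else .12),4))
E
```

```text
pan corner [-0.03536987  3.97061157] cc 0.993 beam -0.0058
pan rim [-1.93154907  3.05934143] cc 0.88 beam 0.0178
bar corner [-0.72491455  2.31282043] cc 0.962 beam 0.0029
goods corner [ 0.40237427 -3.59605408] cc 0.949 beam -0.0063
goods rt [-0.44882202 -2.02615356] cc 0.802 beam 0.0399
pack front [-0.0329895  -3.64585876] cc 0.978 beam -0.0087
```

The reliable patches (cc ≥ 0.95 on the pan corner, goods corner and pack) give −0.006 to −0.009 rad. The beam is at rest within tolerance with two weights on, so the rider needs no trim. The gripper is clear, so I hand in.

```bash
python3 -c "
from bench import *
print(close_job())"
```

```text
the job is handed in; nothing more can be done
None
```

I handed the job in with two brass weights upright on the weight pan, the third left on the shelf and the pack untouched; the beam rests at about −0.007 rad by camera (limit ±0.02), so I did not move the rider, and no verdict came back.

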